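# Repack the reagent kit caddy and close its lid

### The job

Repack the reagent kit for the fridge: stand each of the three capped amber bottles upright on the caddy floor, in the well of matching shape and size, and leave the two opened, uncapped bottles standing where they are. Then put the deep lid over the caddy and press it down until it is fully home on the ledge all round, held by the spring clips at both ends. Never lay a capped bottle over, and do not knock the opened ones.

Things in the scene. Friction and masses are not known exactly. Their poses are not given: they have to be found in the camera images.
- caddy: Purple tray fixed to the bench, 202 (x) x 72 (y) mm, walls 3 thick, 30 high, floor 3 above the bench; bays at x = -66, 0, 66. Outer ledge, top at 14 mm, out to 226 x 94. At each short end a white sprung clip, 28 wide, 48 high, out to x = +-129; hook 20 mm up overhangs the ledge by 5 mm and gives outwards when the lid rim is pressed past (7 to 12 N in all). Origin: centre, bench level; z up.
- insert_large: Grey insert block with a large round well, 54 mm across, right through to the caddy floor. Block 64 x 64 x 24 mm, fixed in any of the caddy's three bays, sides parallel to the caddy's, top 27 mm above the bench. Origin on the well's axis at its underside, 3 mm above the bench. Other bench things stand beyond x = 0.76 m or |y| = 0.5 m.
- insert_small: Grey insert block with a small round well, 34 mm across, right through to the caddy floor. Block 64 x 64 x 24 mm, fixed in any of the caddy's three bays, sides parallel to the caddy's, top 27 mm above the bench. Origin on the well's axis at its underside, 3 mm above the bench.
- insert_square: Grey insert block with a square well, 42 x 42 mm along its x and y, right through to the caddy floor. Block 64 x 64 x 24 mm, fixed in any of the caddy's three bays, sides parallel to the caddy's, top 27 mm above the bench. Origin on the well's axis at its underside, 3 mm above the bench.
- lid: Deep frosted lid, rim down on the bench. Rim 226 (x) x 94 (y) mm, 4 thick; mouth 216 x 86, narrowing to 210 x 82 inside, 72 high; top at 75 mm. Dark bar handle along x: 110 long, 14 wide, 90 to 106 mm up, 15 mm free below: grip across it. About 0.16 kg. Origin: centre of the rim underside, z up. Fits either way round; home, it is 14 mm above the caddy origin; unpressed it rests on the clips.
- bottle_round: Large round amber bottle, unopened: body 46 mm across, straight up to 54 mm, ribbed white screw cap 36 mm across, 78 mm high in all, about 0.09 kg. Origin at the centre of its underside, z up.
- vial: Slim round amber vial, unopened: body 24 mm across, straight up to 50 mm, ribbed white screw cap 23 mm across, 66 mm high in all, about 0.04 kg. Origin at the centre of its underside, z up.
- bottle_square: Square amber bottle, unopened: body 32 x 32 mm (sides along its x and y), straight up to 52 mm, ribbed white screw cap 27 mm across, 72 mm high in all, about 0.07 kg. Origin at the centre of its underside, z up.
- open_round: Look-alike to leave alone: the same large round amber bottle, 46 mm across, but opened: no cap, a bare amber neck 30 mm across with a dark open mouth, 68 mm high. Origin at the centre of its underside.
- open_vial: Look-alike to leave alone: the same slim amber vial, 24 mm across, but opened: no cap, a bare amber neck 20 mm across with a dark open mouth, 60 mm high. Origin at the centre of its underside.
There are look-alikes about, which are no part of the job. Leave any yellow look-alike of the bottle_square alone.

How it is judged:
On the way, in this order (a step that is already met when the one before it is completed fails the run):
1. the three capped bottles stand in their matching wells (horizontal distance between bottle_round and insert_large below 0.01 m and z of each of bottle_round, vial, bottle_square in the frame of caddy below 0.009 m and angle between each of bottle_round, vial, bottle_square's own z axis and vertical below 0.12 rad and horizontal distance between vial and insert_small below 0.01 m and horizontal distance between bottle_square and insert_square below 0.01 m), for 0.2 s.
2. the lid is pressed home on the caddy (z of lid in the frame of caddy between 0.01 and 0.0175 m and horizontal distance between lid and caddy below 0.01 m and angle between lid's own z axis and vertical below 0.04 rad and angle between the x axis of lid and the x axis of caddy, either way round below 0.12 rad), for 0.2 s.
At the end, for the whole second after the job is handed in: Each capped bottle upright (0.12 rad), underside < 9 mm above the bench, within 10 mm of its own well axis; lid 10-17.5 mm above the caddy origin, within 10 mm, level to 0.04 rad, aligned to 0.12 rad; opened bottles upright within 20 mm of their start; all at rest (< 20 mm/s) (all of step 1 and all of step 2 and distance of each of open_round, open_vial from where it was at the start of the episode below 0.02 m and angle between each of open_round, open_vial's own z axis and vertical below 0.12 rad and linear speed of each of bottle_round, vial, bottle_square, lid, open_round, open_vial below 0.02 m/s); the robot touches nothing.
It fails at once if an opened bottle is shifted by more than 20 mm or knocked over (distance of any of open_round, open_vial from where it was at the start of the episode above 0.02 m or angle between any of open_round, open_vial's own z axis and vertical above 0.5 rad).
It fails at once if a capped bottle is laid over (tipped by more than 0.8 rad) (angle between any of bottle_round, vial, bottle_square's own z axis and vertical above 0.8 rad).
It also fails if it takes over 104 s, if anything falls off the work surface, if the arm or the gripper's body presses on something with over 40 N, if the wrist force passes 120 N, or if a joint passes its speed limit or range.

### The arm

A 6-joint arm with a two-finger parallel gripper is mounted at the origin on the work surface. World frame = base frame: x ahead of the robot, y to its left, z up, the work surface at z = 0. Lengths are in m, angles in rad, forces in N, time in s.
With the tool pointing down it reaches from about 0.25 to 0.85 m from the base axis. Payload 12.5 kg.
Tool frame: the origin (TCP) lies at the centre of the arm's flange, where the gripper is bolted on; the fingertips stand 186 mm ahead of it and the grasp point (between the pads) lies 167 mm ahead of it (bot.tip_reach is the distance from the TCP to the fingertips, in m); z points along the fingers, y is the line along which they close (so a half turn about z gives the same grasp; the last joint's range is limited). The gripper opens to 93 mm and grips with 3 to 60 N. Pads are 15 mm wide; open, the fingers measure 128 mm over their backs; the gripper's body (75 mm by 188 mm) begins 65 mm behind the grasp point.
Start: joints at [1.023, 0.351, 1.652, -0, 1.139, -0.085], TCP at [0.246, 0.492, 0.405] pointing down, gripper open.
Joint ranges: [-2.75, 2.75], [-0.79, 2.1], [0.01, 2.65], [-1.57, 4.71], [0.07, 3.14], [-2.87, 2.87]. Speed limits (rad/s): [2.22, 2.22, 2.79, 3.14, 3.14, 3.14].

### API

Orientations are given as [roll, pitch, yaw] about the fixed x, y, z axes, in that order (R = Rz(yaw) Ry(pitch) Rx(roll)).
In Python, from plant import bot, cams gives the robot as it stands.
- The arm moves only by the tool drive_tool, never from a script. Its argument "series" is a list of rows, each an object with "travel": the shift along the tool's x, y, z in fractions of the full range, 1 being 0.3 m, a list of three; "turn": the turn, a rotation vector about the tool's x, y, z in shares of pi rad (1.0 is pi rad), a list of three; "grip": the finger opening in cm, from 0 to 9.3. In form: [{"travel": [dx, dy, dz], "turn": [rx, ry, rz], "grip": grip}, ...]. A call has 1 to 5 rows; each row is the pose to reach, as a shift and turn from the pose commanded when the call began, along the tool's axes at that moment; what a row does not reach only later rows make up. A row lasts 1/12 s, in which the tool goes at most 41.7 mm and 7.16 degrees, less where a joint would pass 70% of its speed; a pose out of reach is approached as far as the arm can. No shift or turn number may pass 1 either way. A call with a gripper value outside its range is refused whole. The fingers move at their own pace and stop on an object; "force" is the grip in N (left out, the last holds). Time passes only in rows, so rows that repeat a pose let the fingers close. It gives the time, the measured TCP pose, the force, the opening and the grip force at its end, in the units of the state.
- bot.get_obs(): the state, without advancing time (a new reading comes with each control period).
- cams.camera(name): name is "side" or "top" or "wrist"; returns a dict with "image" (420x560x3 uint8, blue, green, red), "mtx" (3x3 intrinsics, pixels), "R" (3x3) and "t" (3): a world point X has camera coordinates R X + t. Camera axes: x right, y down, z forward; pixel columns grow to the right and rows downward; lengths in m; the calibration is good to about 2 mm. A picture is of the moment at which its call begins. There is no depth.
- bot.close_job(): hands the job in; it is judged then, once.
The state is a dict: "t": time; "joint_pos": joint angles; "qd": joint speeds; "joint_torque": joint torques, N m; "tcp_pos": TCP position; "tcp_rot": TCP orientation; "force": force on the tool from outside, world axes, zero at the start; "ft_torque": the same for the moment, N m; "grip_width": finger opening in m; "finger_force": force on a finger pad.
Only numpy, scipy, OpenCV 4.12 (cv2) and the standard library are available. Lean on these libraries where they do the work, as an engineer would, in place of code of your own. Each camera call takes 0.05 s, during which the arm holds its last target. There are 200 camera calls.

## Working session

There is one attempt and no reset: what is moved stays moved. The work goes in short steps, Python scripts to look and compute and a tool call to move; the robot and the scene stay as the last step left them, time stands still between calls to the robot, and variables do not carry over. Pictures are saved under pics/ and viewed, at most 16 in all, crops included, and the job is handed in when it is done.

Besides the shell and the picture viewer there is one more tool, called after ">>>" in YAML: its name, and indented under it one key for each argument. drive_tool: Moves the arm, as the interface text tells. Its arguments: {"type":"object","properties":{"series":{"type":"array"},"force":{"type":"number"}},"required":["series"]}

```bash
ls; mkdir -p pics; python3 - <<'E'
from plant import bot,cams
import cv2,numpy as np
for n in ["top","side"]:
    c=cams.camera(n); cv2.imwrite(f"pics/{n}0.png",c["image"]); np.savez(f"{n}0.npz",**c)
    print(n,np.round(c["mtx"],1).tolist(),np.round(-c["R"].T@c["t"],3))
print(bot.get_obs())
E
```

```text
pics
top [[400.9, 0.0, 279.7], [0.0, 400.9, 214.0], [0.0, 0.0, 1.0]] [ 0.496 -0.03   0.927]
side [[447.7, 0.0, 275.9], [0.0, 447.7, 214.0], [0.0, 0.0, 1.0]] [ 0.053 -0.612  0.492]
{'t': 0.1, 'joint_pos': array([ 1.02344061e+00,  3.51165136e-01,  1.65238268e+00, -2.00050340e-05,
        1.13904717e+00, -8.45774154e-02]), 'qd': array([-0.0012751 , -0.00206737, -0.00262588, -0.00078332,  0.00320649,
       -0.00131524]), 'joint_torque': array([ 2.12831487e-04, -4.98031104e+01, -2.85702574e+01,  6.99095707e-02,
        2.38771189e-02, -5.00447811e-05]), 'tcp_pos': array([0.24544369, 0.49206054, 0.404256  ]), 'tcp_rot': array([-3.14059236e+00, -6.65781932e-05,  2.67882270e+00]), 'force': array([-0.29572428, -0.01518929, -0.33847567]), 'ft_torque': array([-0.02376496,  0.05617654, -0.03291538]), 'finger_force': 0.0, 'grip_width': 0.09278302465567666}
```

View pics/top0.png

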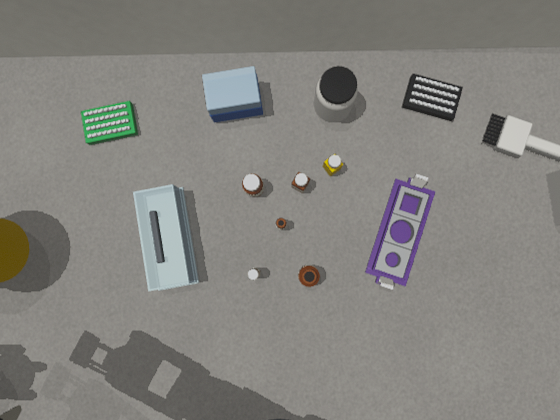

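View pics/side0.png

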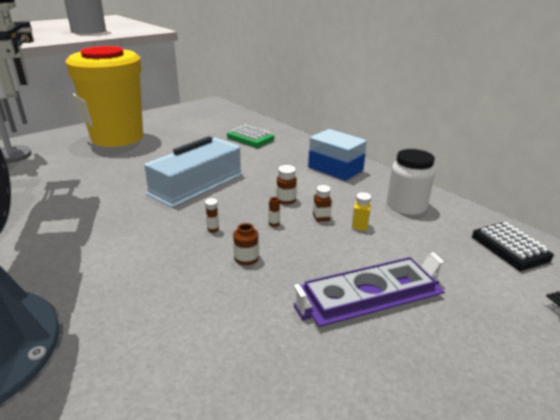

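The top view shows the caddy at about (402,232), with wells running square, large, small from top to bottom. The lid is at (165,238). The capped bottles are round (252,184), square (301,181) and vial (253,274). The opened bottles are at (281,223) and (309,276), and the yellow decoy is at (334,163). The side view shows the same layout.

```bash
cat > h.py <<'E'
import numpy as np,cv2
def ray(c,uv,z):
    d=c["R"].T@np.linalg.inv(c["mtx"])@np.array([uv[0],uv[1],1.]); o=-c["R"].T@c["t"]
    return o+d*(z-o[2])/d[2]
def proj(c,X):
    p=c["mtx"]@(c["R"]@np.array(X)+c["t"]); return p[:2]/p[2]
def L(n): return dict(np.load(n))
E
python3 - <<'E'
from h import *
c=L("top0.npz");im=c["image"]
hsv=cv2.cvtColor(im,cv2.COLOR_BGR2HSV)
def blobs(m,lo,box):
    x0,y0,x1,y1=box;mm=np.zeros_like(m);mm[y0:y1,x0:x1]=m[y0:y1,x0:x1]
    n,l,s,ce=cv2.connectedComponentsWithStats(mm)
    return [(ce[i],s[i],(l==i).astype(np.uint8)) for i in range(1,n) if s[i][4]>=lo]
w=((hsv[...,2]>185)&(hsv[...,1]<40)).astype(np.uint8)
for ce,s,m in blobs(w,15,(230,150,345,300)):
    print("white",ce.round(1),s,[ray(c,ce,z)[:2].round(4) for z in(.066,.072,.078)])
w2=((hsv[...,2]>170)&(hsv[...,1]<50)).astype(np.uint8)
for ce,s,m in blobs(w2,15,(360,165,450,300)): print("clip",ce.round(1),s,ray(c,ce,.048)[:2].round(4))
k=(hsv[...,2]<75).astype(np.uint8)
for ce,s,m in blobs(k,60,(140,190,190,280)):
    r=cv2.minAreaRect(cv2.findContours(m,0,1)[0][0]);b=[ray(c,p,.106)[:2] for p in cv2.boxPoints(r)]
    print("handle",r,ray(c,r[0],.106).round(4),np.round(b,4).tolist())
p=((hsv[...,0]>120)&(hsv[...,0]<150)&(hsv[...,1]>80)).astype(np.uint8)
for ce,s,m in blobs(p,40,(350,160,450,300)):
    r=cv2.minAreaRect(max(cv2.findContours(m,0,1)[0],key=cv2.contourArea));print("purple",ce.round(1),s,r,ray(c,r[0],.014)[:2].round(4), ray(c,r[0],.027)[:2].round(4))
a=im[160:300,350:450]; b=im[150:290,230:350]
cv2.imwrite("pics/crop1.png",np.hstack([cv2.resize(a,(400,560),interpolation=2),cv2.resize(b,(400,560),interpolation=2)]))
E
```

```text
white [334.2 160.2] [329 155  12  11 100] [array([ 0.6895, -0.1244]), array([ 0.6881, -0.1238]), array([ 0.6868, -0.1231])]
white [250.8 181.6] [243 174  16  16 192] [array([0.6443, 0.0574]), array([0.6433, 0.0568]), array([0.6423, 0.0562])]
white [300.7 178.8] [295 174  12  11 104] [array([ 0.6494, -0.0512]), array([ 0.6483, -0.051 ]), array([ 0.6472, -0.0509])]
white [252.5 274. ] [248 270  10   9  73] [array([0.4451, 0.0536]), array([0.4454, 0.053 ]), array([0.4458, 0.0524])]
clip [421.5 176.8] [416 174  12   7  43] [ 0.6539 -0.3169]
clip [386.7 285.5] [381 282  12   8  51] [ 0.4183 -0.2338]
handle ((159.26559448242188, 235.9595947265625), (50.63447952270508, 2.1276793479919434), 81.34745788574219) [0.5261 0.2427 0.106 ] [[0.5778, 0.254], [0.5784, 0.2496], [0.475, 0.2316], [0.4744, 0.2359]]
purple [396.7 232.3] [ 366  178   69  108 1460] ((399.8318176269531, 232.35662841796875), (42.263267517089844, 109.10926818847656), 17.818889617919922) [ 0.5338 -0.2748] [ 0.5332 -0.2713]
purple [409.2 203.9] [400 195  19  19 250] ((409.2500305175781, 203.75), (15.495158195495605, 15.811387062072754), 18.43494987487793) [ 0.5985 -0.2981] [ 0.5971 -0.2943]
purple [400.4 231.3] [391 220  20  23 361] ((400.5, 231.0), (22.0, 19.0), 90.0) [ 0.5368 -0.2764] [ 0.5362 -0.2728]
purple [391.5 259.2] [386 253  12  14 130] ((391.5, 259.5), (13.0, 11.0), 90.0) [ 0.4729 -0.2542] [ 0.4733 -0.251 ]
```

View pics/crop1.png

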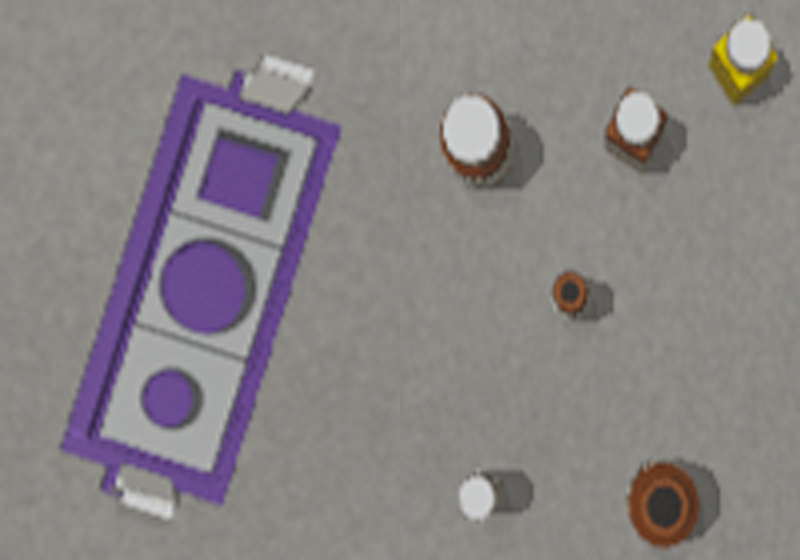

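The crop shows the caddy's ledge corners at about crop px (183,75), (340,126), (225,503) and (62,447). It also shows the square bottle turned roughly diamond-wise.

```bash
python3 - <<'E'
from h import *
from plant import bot,cams
c=L("top0.npz")
P=np.array([ray(c,(350+u/4-.375,160+v/4-.375),.014)[:2] for u,v in [(183,75),(340,126),(225,503),(62,447)]])
print(P.round(4),P.mean(0), [np.linalg.norm(P[i]-P[i-1]).round(4) for i in range(4)])
d=(P[0]+P[1]-P[2]-P[3]);print("yaw",np.degrees(np.arctan2(d[1],d[0])))
u=d/np.linalg.norm(d);m=P.mean(0);print([ (m+u*k).round(4) for k in(-.066,0,.066)])
h=np.array([[0.5778,.254],[.5784,.2496]]).mean(0)-np.array([[0.475,.2316],[.4744,.2359]]).mean(0);print("lidyaw",np.degrees(np.arctan2(h[1],h[0])))
w=cams.camera("wrist");o=bot.get_obs()
from scipy.spatial.transform import Rotation as Ro
Rt=Ro.from_euler("xyz",o["tcp_rot"]).as_matrix()
print("cam in tool",Rt.T@(-w["R"].T@w["t"]-o["tcp_pos"]),(w["R"]@Rt).round(3),w["mtx"][0,0])
print("tool axes\n",Rt.round(4),o["tcp_pos"])
E
```

```text
[[ 0.6572 -0.2687]
 [ 0.6269 -0.3563]
 [ 0.4154 -0.2843]
 [ 0.4468 -0.1947]] [ 0.53656131 -0.27597043] [np.float64(0.223), np.float64(0.0927), np.float64(0.2234), np.float64(0.0949)]
yaw -19.089566411335948
[array([ 0.4742, -0.2544]), array([ 0.5366, -0.276 ]), array([ 0.5989, -0.2976])]
lidyaw 9.902049371422855
cam in tool [ 0.07464082 -0.00014517  0.02041097] [[-0.     1.     0.001]
 [-0.962 -0.    -0.272]
 [-0.272 -0.001  0.962]] 334.0401252915427
tool axes
 [[-8.948e-01  4.464e-01 -4.000e-04]
 [ 4.464e-01  8.948e-01 -7.000e-04]
 [ 1.000e-04 -8.000e-04 -1.000e+00]] [0.24547853 0.49207408 0.40434652]
```

```bash
cat > go.py <<'E'
import sys,numpy as np
from plant import bot
from scipy.spatial.transform import Rotation as Ro
def go(x,y,z,yaw,k=1):
    o=bot.get_obs();R=Ro.from_euler("xyz",o["tcp_rot"])
    T=Ro.from_euler("xyz",[np.pi,0,np.radians(yaw)])
    d=R.as_matrix().T@(np.array([x,y,z])-o["tcp_pos"])*100
    print("t",round(o["t"],2),"w",round(o["grip_width"],4),"F",o["force"].round(1),"travel",d.round(2),"turn",(R.inv()*T).as_rotvec().round(4),"rows>=",round(np.linalg.norm(d)/4.17,1))
if __name__=="__main__": go(*map(float,sys.argv[1:]))
E
python3 go.py 0.647 -0.051 0.40 160.9
```

```text
t 0.15 w 0.0928 F [-0.4  0.2  0.8] travel [-60.17 -30.67   0.46] turn [-8.000e-04 -1.000e-04 -1.294e-01] rows>= 16.2
```

The rows are not in the units I measure in: shifts go in shares of 0.3 m and turns go in shares of pi rad. I convert before sending: -15.4 cm is -0.5133, 0.46 cm is 0.0153.

>>> drive_tool:
  series:
    - {"travel":[-0.0667,-0.0333,0.0033],"turn":[0,0,0],"grip":6}
    - {"travel":[-0.1667,-0.0833,0.0067],"turn":[0,0,0],"grip":6}
    - {"travel":[-0.28,-0.14,0.01],"turn":[0,0,0],"grip":6}
    - {"travel":[-0.3967,-0.2,0.0133],"turn":[0,0,0],"grip":6}
    - {"travel":[-0.5133,-0.26,0.0153],"turn":[0,0,0],"grip":6}

```text
t: 0.57
tcp_pos: [0.349, 0.3521, 0.3999]
tcp_rot: [-3.141, -0.0, 2.68]
force: [0.6, 1.0, 0.3]
grip_width: 0.0647
finger_force: 0.0
```

Converted, -17.5 cm is -0.5833, -14 cm is -0.4667.

>>> drive_tool:
  series:
    - {"travel":[-0.1167,-0.06,0],"turn":[0,0,0],"grip":6}
    - {"travel":[-0.2333,-0.12,0],"turn":[0,0,0],"grip":6}
    - {"travel":[-0.35,-0.18,0],"turn":[0,0,0],"grip":6}
    - {"travel":[-0.4667,-0.24,0],"turn":[0,0,0],"grip":6}
    - {"travel":[-0.5833,-0.3,0],"turn":[0,0,0],"grip":6}

```text
t: 0.98
tcp_pos: [0.4657, 0.1931, 0.4001]
tcp_rot: [-3.142, -0.0, 2.679]
force: [-0.0, -0.1, 0.3]
grip_width: 0.0601
finger_force: 0.0
```

Converted, -16.5 cm is -0.55, -14 cm is -0.4667.

>>> drive_tool:
  series:
    - {"travel":[-0.1167,-0.06,0],"turn":[0,0,0],"grip":6}
    - {"travel":[-0.2333,-0.12,0],"turn":[0,0,0],"grip":6}
    - {"travel":[-0.35,-0.18,0],"turn":[0,0,0],"grip":6}
    - {"travel":[-0.4667,-0.24,0],"turn":[0,0,0],"grip":6}
    - {"travel":[-0.55,-0.2833,0],"turn":[0,0,0],"grip":6}

```text
t: 1.4
tcp_pos: [0.5759, 0.0425, 0.3999]
tcp_rot: [-3.141, 0.0, 2.678]
force: [-0.1, 0.6, 0.7]
grip_width: 0.0604
finger_force: 0.0
```

Converted, -10.7 cm is -0.3567, -9 cm is -0.3, -0.129 rad is -0.0411.

>>> drive_tool:
  series:
    - {"travel":[-0.1,-0.05,0],"turn":[0,0,-0.0095],"grip":6}
    - {"travel":[-0.2,-0.1,0],"turn":[0,0,-0.0191],"grip":6}
    - {"travel":[-0.3,-0.15,0],"turn":[0,0,-0.0318],"grip":6}
    - {"travel":[-0.3567,-0.1767,0],"turn":[0,0,-0.0411],"grip":6}
    - {"travel":[-0.3567,-0.1767,0],"turn":[0,0,-0.0411],"grip":6}

```text
t: 1.82
tcp_pos: [0.648, -0.0529, 0.3992]
tcp_rot: [-3.141, -0.0, 2.807]
force: [1.1, 1.1, 0.5]
grip_width: 0.0601
finger_force: 0.0
```

```bash
python3 go.py 0.647 -0.051 0.40 160.9; python3 - <<'E'
from plant import bot,cams
import cv2,numpy as np
for n in ["wrist","top"]:
    c=cams.camera(n); cv2.imwrite(f"pics/{n}1.png",c["image"]); np.savez(f"{n}1.npz",**c)
E
```

```text
t 1.82 w 0.0601 F [1.1 1.1 0.5] travel [ 0.16  0.15 -0.08] turn [-0.0005 -0.0001 -0.0016] rows>= 0.1
```

View pics/wrist1.png

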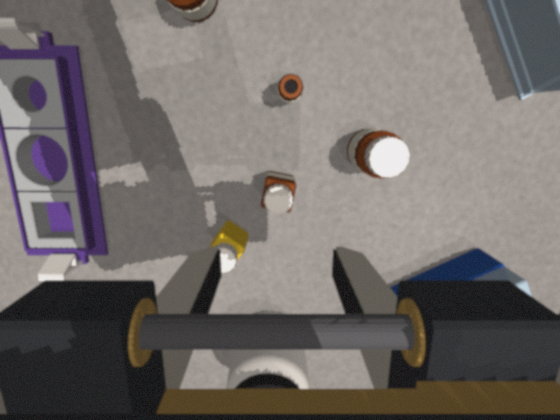

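The wrist view shows the square bottle's cap at (278,198), the round cap at (388,157) and the open vial at (290,87). I'll enlarge the square bottle to read its yaw.

```bash
python3 - <<'E'
from h import *
a=L("wrist1.npz")["image"][160:225,245:310]; b=L("top0.npz")["image"][165:197,284:316]
cv2.imwrite("pics/crop2.png",np.hstack([cv2.resize(a,(390,390),interpolation=2),cv2.resize(b,(390,390),interpolation=2)]))
w=L("wrist1.npz")
for uv,z in [((388,157),.078),((278,198),.072)]: print(ray(w,uv,z))
E
```

```text
[0.64285739 0.05409881 0.078     ]
[ 0.6474856  -0.05166247  0.072     ]
```

View pics/crop2.png

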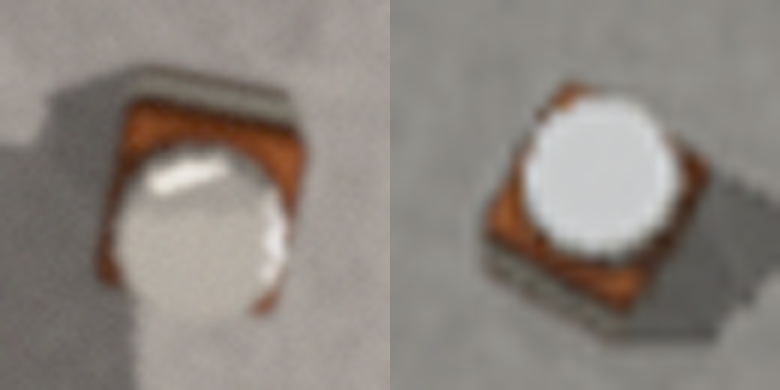

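```bash
python3 - <<'E'
from h import *
w=L("wrist1.npz");t=L("top0.npz")
P=np.array([ray(w,(245+u/6-.42,160+v/6-.42),.052)[:2] for u,v in [(130,100),(305,130),(270,310),(100,280)]])
Q=np.array([ray(t,(284+(u-390)/12.19-.46,165+v/12.19-.46),.052)[:2] for u,v in [(572,82),(706,163),(630,308),(487,230)]])
for A in(P,Q): print(A.mean(0).round(4),[np.degrees(np.arctan2(*(A[i]-A[i-1])[::-1])).round(1)%90 for i in range(4)],[np.linalg.norm(A[i]-A[i-1]).round(3) for i in range(4)])
E
python3 go.py 0.6475 -0.0515 0.30 151
```

```text
[ 0.6481 -0.0517] [np.float64(61.0), np.float64(61.0), np.float64(60.8), np.float64(60.400000000000006)] [np.float64(0.031), np.float64(0.029), np.float64(0.031), np.float64(0.029)]
[ 0.6479 -0.0514] [np.float64(59.9), np.float64(57.8), np.float64(62.0), np.float64(60.5)] [np.float64(0.031), np.float64(0.028), np.float64(0.03), np.float64(0.029)]
t 1.92 w 0.0599 F [ 0.4 -0.1  0.3] travel [-0.15 -0.1   9.95] turn [-0.0002 -0.0012  0.1708] rows>= 2.4
```

Converted, 12 cm is 0.4, 10 cm is 0.3333, 0.175 rad is 0.0557.

>>> drive_tool:
  series:
    - {"travel":[-0.005,-0.0033,0.0667],"turn":[0,0,0.0191],"grip":6}
    - {"travel":[-0.0067,-0.0033,0.1667],"turn":[0,0,0.0382],"grip":6}
    - {"travel":[-0.0067,-0.0033,0.2667],"turn":[0,0,0.0557],"grip":6}
    - {"travel":[-0.0067,-0.0033,0.3333],"turn":[0,0,0.0557],"grip":6}
    - {"travel":[-0.0067,-0.0033,0.4],"turn":[0,0,0.0557],"grip":6}

```text
t: 2.33
tcp_pos: [0.6473, -0.0501, 0.2788]
tcp_rot: [-3.141, -0.001, 2.633]
force: [-0.0, 0.3, 0.1]
grip_width: 0.0599
finger_force: 0.0
```

```bash
python3 go.py 0.648 -0.0515 0.216 150.7
```

```text
t 2.33 w 0.0599 F [-0.   0.3  0.1] travel [-0.13 -0.09  6.28] turn [-0.0003 -0.0014  0.0027] rows>= 1.5
```

Converted, 6.25 cm is 0.2083, -0.13 cm is -0.0043.

>>> drive_tool:
  series:
    - {"travel":[-0.0043,-0.003,0.0667],"turn":[0,0,0],"grip":6}
    - {"travel":[-0.0043,-0.003,0.1333],"turn":[0,0,0],"grip":6}
    - {"travel":[-0.0043,-0.003,0.1833],"turn":[0,0,0],"grip":6}
    - {"travel":[-0.0043,-0.003,0.2083],"turn":[0,0,0],"grip":6}
    - {"travel":[-0.0043,-0.003,0.2083],"turn":[0,0,0],"grip":4}

```text
t: 2.75
tcp_pos: [0.6481, -0.0519, 0.2163]
tcp_rot: [-3.141, -0.003, 2.633]
force: [0.4, -0.3, -0.6]
grip_width: 0.0565
finger_force: 0.0
```

>>> drive_tool:
  series:
    - {"travel":[0,0,0],"turn":[0,0,0],"grip":3.4}
    - {"travel":[0,0,0],"turn":[0,0,0],"grip":2.5}
    - {"travel":[0,0,0],"turn":[0,0,0],"grip":2.5}
    - {"travel":[0,0,0],"turn":[0,0,0],"grip":2.5}
    - {"travel":[0,0,0],"turn":[0,0,0],"grip":2.5}
  force: 20

```text
t: 3.17
tcp_pos: [0.6492, -0.053, 0.2186]
tcp_rot: [3.141, 0.001, 2.633]
force: [-1.0, 1.2, 5.5]
grip_width: 0.0318
finger_force: 19.9
```

>>> drive_tool:
  series:
    - {"travel":[0,0,-0.0167],"turn":[0,0,0],"grip":2.5}
    - {"travel":[0,0,-0.0667],"turn":[0,0,0],"grip":2.5}
    - {"travel":[0,0,-0.15],"turn":[0,0,0],"grip":2.5}
    - {"travel":[0,0,-0.2333],"turn":[0,0,0],"grip":2.5}
    - {"travel":[0,0,-0.2833],"turn":[0,0,0],"grip":2.5}

```text
t: 3.58
tcp_pos: [0.6492, -0.0531, 0.3055]
tcp_rot: [3.141, 0.002, 2.633]
force: [-0.3, -0.9, -0.2]
grip_width: 0.032
finger_force: 19.9
```

```bash
python3 go.py 0.599 -0.2976 0.30 160.9
```

```text
t 3.58 w 0.032 F [-0.3 -0.9 -0.2] travel [ -7.53 -23.8    0.55] turn [ 0.0006  0.0023 -0.1755] rows>= 6.0
```

Converted, -14 cm is -0.4667, -10.6 cm is -0.3533, -0.1755 rad is -0.0559.

>>> drive_tool:
  series:
    - {"travel":[-0.0167,-0.05,0],"turn":[0,0,0],"grip":2.5}
    - {"travel":[-0.0433,-0.1333,0],"turn":[0,0,-0.0095],"grip":2.5}
    - {"travel":[-0.0767,-0.24,0.0067],"turn":[0,0,-0.0191],"grip":2.5}
    - {"travel":[-0.1133,-0.3533,0.0133],"turn":[0,0,-0.0382],"grip":2.5}
    - {"travel":[-0.1467,-0.4667,0.0167],"turn":[0,0,-0.0559],"grip":2.5}

```text
t: 4.0
tcp_pos: [0.6182, -0.1987, 0.2966]
tcp_rot: [-3.141, -0.001, 2.811]
force: [0.4, 0.3, -0.1]
grip_width: 0.032
finger_force: 19.9
```

```bash
python3 go.py 0.599 -0.2976 0.30 160.9
```

```text
t 4.0 w 0.032 F [ 0.4  0.3 -0.1] travel [-1.39 -9.97 -0.34] turn [-0.0001 -0.0014  0.0033] rows>= 2.4
```

Converted, -9.7 cm is -0.3233, -8.7 cm is -0.29.

>>> drive_tool:
  series:
    - {"travel":[-0.0167,-0.1067,-0.0033],"turn":[0,0,0],"grip":2.5}
    - {"travel":[-0.03,-0.2133,-0.0067],"turn":[0,0,0],"grip":2.5}
    - {"travel":[-0.04,-0.29,-0.0067],"turn":[0,0,0],"grip":2.5}
    - {"travel":[-0.045,-0.3233,-0.0067],"turn":[0,0,0],"grip":2.5}
    - {"travel":[-0.045,-0.3233,-0.0067],"turn":[0,0,0],"grip":2.5}

```text
t: 4.42
tcp_pos: [0.5991, -0.2951, 0.2988]
tcp_rot: [-3.142, -0.001, 2.805]
force: [0.3, 0.4, -0.6]
grip_width: 0.0318
finger_force: 19.9
```

```bash
python3 go.py 0.599 -0.2976 0.30 160.9;python3 - <<'E'
from plant import bot,cams
import cv2,numpy as np
c=[cams.camera(n) for n in ("wrist","side")]
cv2.imwrite("pics/p3.png",np.hstack([cv2.resize(c[0]["image"][0:420],(400,300)),cv2.resize(c[1]["image"][130:330,220:486],(400,300))])); np.savez("wrist3.npz",**c[0]);np.savez("side3.npz",**c[1])
E
```

```text
t 4.42 w 0.0318 F [ 0.3  0.4 -0.6] travel [-0.07 -0.24 -0.12] turn [-0.0001 -0.001  -0.0028] rows>= 0.1
```

View pics/p3.png

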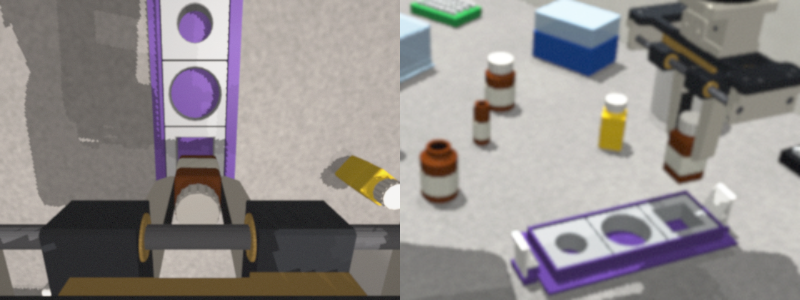

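Converted, 4.5 cm is 0.15, 4 cm is 0.1333.

>>> drive_tool:
  series:
    - {"travel":[-0.0067,-0.008,0.0333],"turn":[0,0,0],"grip":2.5}
    - {"travel":[-0.0067,-0.008,0.0833],"turn":[0,0,0],"grip":2.5}
    - {"travel":[-0.0067,-0.008,0.1333],"turn":[0,0,0],"grip":2.5}
    - {"travel":[-0.0067,-0.008,0.15],"turn":[0,0,0],"grip":2.5}
    - {"travel":[-0.0067,-0.008,0.15],"turn":[0,0,0],"grip":2.5}

```text
t: 4.93
tcp_pos: [0.6013, -0.2945, 0.2527]
tcp_rot: [3.141, -0.003, 2.81]
force: [-0.5, -0.3, -0.5]
grip_width: 0.0318
finger_force: 19.9
```

Converted, 2.8 cm is 0.0933, 2.4 cm is 0.08.

>>> drive_tool:
  series:
    - {"travel":[0,0,0.02],"turn":[0,0,0],"grip":2.5}
    - {"travel":[0,0,0.04],"turn":[0,0,0],"grip":2.5}
    - {"travel":[0,0,0.06],"turn":[0,0,0],"grip":2.5}
    - {"travel":[0,0,0.08],"turn":[0,0,0],"grip":2.5}
    - {"travel":[0,0,0.0933],"turn":[0,0,0],"grip":2.5}

```text
t: 5.35
tcp_pos: [0.6012, -0.2956, 0.2259]
tcp_rot: [3.142, -0.0, 2.808]
force: [0.0, 1.4, -1.4]
grip_width: 0.0319
finger_force: 19.9
```

```bash
python3 go.py 0.599 -0.2976 0.222 160.9
```

```text
t 5.35 w 0.0319 F [ 0.   1.4 -1.4] travel [ 0.14 -0.26  0.39] turn [ 0.0001 -0.0005  0.0001] rows>= 0.1
```

Converted, 0.35 cm is 0.0117, 0.2 cm is 0.0067.

>>> drive_tool:
  series:
    - {"travel":[0.0017,-0.005,0.0067],"turn":[0,0,0],"grip":2.5}
    - {"travel":[0.0017,-0.005,0.0117],"turn":[0,0,0],"grip":2.5}
    - {"travel":[0.0017,-0.005,0.0117],"turn":[0,0,0],"grip":2.5}

```text
t: 5.6
tcp_pos: [0.6003, -0.2971, 0.2229]
tcp_rot: [3.142, -0.0, 2.808]
force: [0.4, -0.4, -1.2]
grip_width: 0.0322
finger_force: 19.9
```

```bash
python3 go.py 0.599 -0.2976 0.222 160.9; python3 go.py 0.599 -0.2976 0.222 160.9
```

```text
t 5.6 w 0.0322 F [ 0.4 -0.4 -1.2] travel [ 0.1  -0.09  0.09] turn [ 0.     -0.0002 -0.0002] rows>= 0.0
t 5.6 w 0.0322 F [ 0.4 -0.4 -1.2] travel [ 0.1  -0.09  0.09] turn [ 0.     -0.0002 -0.0002] rows>= 0.0
```

Converted, 0.2 cm is 0.0067, 0.1 cm is 0.0033.

>>> drive_tool:
  series:
    - {"travel":[0.0017,-0.0017,0.0033],"turn":[0,0,0],"grip":2.5}
    - {"travel":[0.0017,-0.0017,0.0067],"turn":[0,0,0],"grip":2.5}
    - {"travel":[0.0017,-0.0017,0.0067],"turn":[0,0,0],"grip":2.5}

```text
t: 5.85
tcp_pos: [0.5998, -0.2974, 0.2216]
tcp_rot: [-3.141, 0.001, 2.808]
force: [-1.5, 0.0, 3.1]
grip_width: 0.0315
finger_force: 19.9
```

Converted, -3 cm is -0.1, -1 cm is -0.0333.

>>> drive_tool:
  series:
    - {"travel":[0,0,0],"turn":[0,0,0],"grip":4}
    - {"travel":[0,0,0],"turn":[0,0,0],"grip":5}
    - {"travel":[0,0,0],"turn":[0,0,0],"grip":5}
    - {"travel":[0,0,-0.0333],"turn":[0,0,0],"grip":5}
    - {"travel":[0,0,-0.1],"turn":[0,0,0],"grip":5}

```text
t: 6.27
tcp_pos: [0.5992, -0.297, 0.2497]
tcp_rot: [3.141, -0.004, 2.808]
force: [0.2, 0.0, -0.1]
grip_width: 0.0499
finger_force: 0.0
```

Converted, -9 cm is -0.3, -8 cm is -0.2667.

>>> drive_tool:
  series:
    - {"travel":[0,0,-0.1],"turn":[0,0,0],"grip":6.5}
    - {"travel":[0,0,-0.2],"turn":[0,0,0],"grip":6.5}
    - {"travel":[0,0,-0.2667],"turn":[0,0,0],"grip":6.5}
    - {"travel":[0,0,-0.3],"turn":[0,0,0],"grip":6.5}
    - {"travel":[0,0,-0.3],"turn":[0,0,0],"grip":6.5}

```text
t: 6.68
tcp_pos: [0.6, -0.2974, 0.344]
tcp_rot: [-3.141, 0.004, 2.808]
force: [0.3, 0.2, -0.6]
grip_width: 0.0647
finger_force: 0.0
```

```bash
python3 go.py 0.6426 0.0552 0.34 160.9
```

```text
t 6.68 w 0.0647 F [ 0.3  0.2 -0.6] travel [ 7.5  34.71  0.34] turn [-0.0008  0.0041  0.0001] rows>= 8.5
```

Converted, 17 cm is 0.5667, 13.1 cm is 0.4367.

>>> drive_tool:
  series:
    - {"travel":[0.0133,0.0667,0],"turn":[0,0,0],"grip":6.5}
    - {"travel":[0.04,0.1833,0],"turn":[0,0,0],"grip":6.5}
    - {"travel":[0.0667,0.31,0],"turn":[0,0,0],"grip":6.5}
    - {"travel":[0.0933,0.4367,0],"turn":[0,0,0],"grip":6.5}
    - {"travel":[0.12,0.5667,0],"turn":[0,0,0],"grip":6.5}

```text
t: 7.1
tcp_pos: [0.6209, -0.1233, 0.3395]
tcp_rot: [-3.141, -0.002, 2.808]
force: [-0.2, -0.3, -0.5]
grip_width: 0.0652
finger_force: 0.0
```

Converted, 17.7 cm is 0.59, 15.5 cm is 0.5167.

>>> drive_tool:
  series:
    - {"travel":[0.0267,0.13,0],"turn":[0,0,0],"grip":6.5}
    - {"travel":[0.0567,0.26,0],"turn":[0,0,0],"grip":6.5}
    - {"travel":[0.0867,0.39,0],"turn":[0,0,0],"grip":6.5}
    - {"travel":[0.1133,0.5167,0],"turn":[0,0,0],"grip":6.5}
    - {"travel":[0.13,0.59,0],"turn":[0,0,0],"grip":6.5}

```text
t: 7.52
tcp_pos: [0.642, 0.0588, 0.3394]
tcp_rot: [-3.141, -0.002, 2.81]
force: [-0.2, -0.1, -0.7]
grip_width: 0.0648
finger_force: 0.0
```

>>> drive_tool:
  series:
    - {"travel":[0,0,0],"turn":[0,0,0],"grip":6.5}
    - {"travel":[0,0,0],"turn":[0,0,0],"grip":6.5}

```text
t: 7.68
tcp_pos: [0.6421, 0.0561, 0.3396]
tcp_rot: [-3.141, -0.002, 2.81]
force: [0.2, -1.0, -0.4]
grip_width: 0.0653
finger_force: 0.0
```

```bash
python3 go.py 0.6426 0.0552 0.218 160.9; python3 - <<'E'
from plant import bot,cams
from h import *
c=cams.camera("top"); cv2.imwrite("pics/top4.png",c["image"][150:300,330:470]); np.savez("top4.npz",**c)
cv2.imwrite("pics/top4.png",cv2.resize(c["image"][140:300,230:450],(770,560),interpolation=2))
E
```

```text
t 7.68 w 0.0653 F [ 0.2 -1.  -0.4] travel [-0.11 -0.06 12.16] turn [-0.001  -0.0021  0.0022] rows>= 2.9
```

View pics/top4.png

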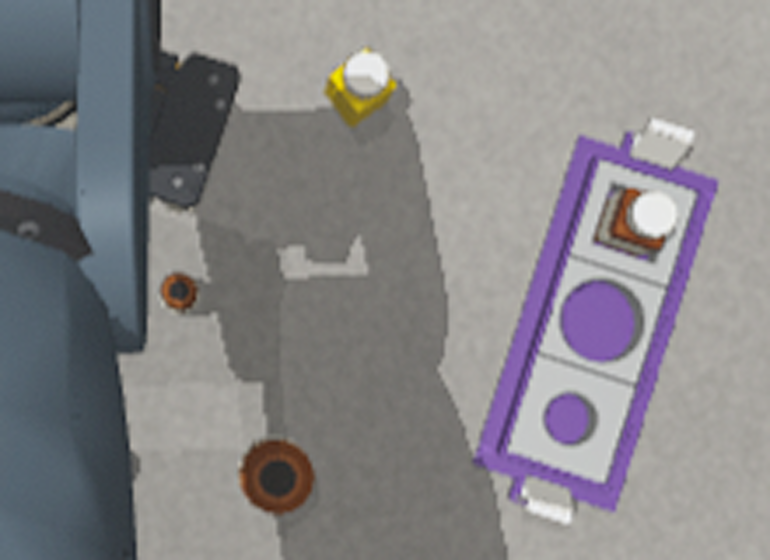

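The square bottle is standing aligned in its well, cap at crop px (653,213). Next is the round bottle.

Converted, 12.1 cm is 0.4033, -0.06 cm is -0.002.

>>> drive_tool:
  series:
    - {"travel":[-0.0033,-0.002,0.0667],"turn":[0,0,0],"grip":6.5}
    - {"travel":[-0.0033,-0.002,0.1667],"turn":[0,0,0],"grip":6.5}
    - {"travel":[-0.0033,-0.002,0.2667],"turn":[0,0,0],"grip":6.5}
    - {"travel":[-0.0033,-0.002,0.3333],"turn":[0,0,0],"grip":6.5}
    - {"travel":[-0.0033,-0.002,0.4033],"turn":[0,0,0],"grip":6.5}

```text
t: 8.15
tcp_pos: [0.6427, 0.0525, 0.2181]
tcp_rot: [-3.141, -0.002, 2.806]
force: [0.4, -0.5, -0.6]
grip_width: 0.0651
finger_force: 0.0
```

>>> drive_tool:
  series:
    - {"travel":[0,0,0],"turn":[0,0,0],"grip":5}
    - {"travel":[0,0,0],"turn":[0,0,0],"grip":4.4}
    - {"travel":[0,0,0],"turn":[0,0,0],"grip":4}
    - {"travel":[0,0,0],"turn":[0,0,0],"grip":4}
    - {"travel":[0,0,0],"turn":[0,0,0],"grip":4}
  force: 25

```text
t: 8.57
tcp_pos: [0.6434, 0.054, 0.2215]
tcp_rot: [3.141, 0.002, 2.808]
force: [0.5, -0.5, 2.9]
grip_width: 0.0455
finger_force: 25.0
```

Converted, -9.5 cm is -0.3167, -8 cm is -0.2667.

>>> drive_tool:
  series:
    - {"travel":[0,0,-0.0167],"turn":[0,0,0],"grip":4}
    - {"travel":[0,0,-0.0667],"turn":[0,0,0],"grip":4}
    - {"travel":[0,0,-0.1667],"turn":[0,0,0],"grip":4}
    - {"travel":[0,0,-0.2667],"turn":[0,0,0],"grip":4}
    - {"travel":[0,0,-0.3167],"turn":[0,0,0],"grip":4}

```text
t: 8.98
tcp_pos: [0.6435, 0.0544, 0.3195]
tcp_rot: [3.14, 0.004, 2.808]
force: [0.4, -1.0, -0.8]
grip_width: 0.0457
finger_force: 25.0
```

```bash
python3 go.py 0.5366 -0.276 0.32 160.9
```

```text
t 8.98 w 0.0457 F [ 0.4 -1.  -0.8] travel [ -0.7  -34.72  -0.1 ] turn [0.0015 0.0043 0.0002] rows>= 8.3
```

Converted, -16.2 cm is -0.54, -12.4 cm is -0.4133.

>>> drive_tool:
  series:
    - {"travel":[0,-0.06,0],"turn":[0,0,0],"grip":4}
    - {"travel":[-0.0033,-0.1667,0],"turn":[0,0,0],"grip":4}
    - {"travel":[-0.0067,-0.29,0],"turn":[0,0,0],"grip":4}
    - {"travel":[-0.01,-0.4133,0],"turn":[0,0,0],"grip":4}
    - {"travel":[-0.01,-0.54,0],"turn":[0,0,0],"grip":4}

```text
t: 9.4
tcp_pos: [0.5923, -0.101, 0.3161]
tcp_rot: [3.142, 0.001, 2.809]
force: [0.5, -0.9, -1.0]
grip_width: 0.0458
finger_force: 25.0
```

Converted, -18.4 cm is -0.6133, -15 cm is -0.5.

>>> drive_tool:
  series:
    - {"travel":[-0.0033,-0.1267,0],"turn":[0,0,0],"grip":4}
    - {"travel":[-0.0067,-0.2533,0],"turn":[0,0,0],"grip":4}
    - {"travel":[-0.01,-0.38,0],"turn":[0,0,0],"grip":4}
    - {"travel":[-0.0133,-0.5,0],"turn":[0,0,0],"grip":4}
    - {"travel":[-0.0133,-0.6133,0],"turn":[0,0,0],"grip":4}

```text
t: 9.82
tcp_pos: [0.5356, -0.2768, 0.3161]
tcp_rot: [-3.141, 0.001, 2.808]
force: [0.8, -0.6, -1.3]
grip_width: 0.0455
finger_force: 25.0
```

Converted, 4 cm is 0.1333, 3 cm is 0.1.

>>> drive_tool:
  series:
    - {"travel":[0,0,0.0333],"turn":[0,0,0],"grip":4}
    - {"travel":[0,0,0.0667],"turn":[0,0,0],"grip":4}
    - {"travel":[0,0,0.1],"turn":[0,0,0],"grip":4}
    - {"travel":[0,0,0.1333],"turn":[0,0,0],"grip":4}
    - {"travel":[0,0,0.1333],"turn":[0,0,0],"grip":4}

```text
t: 10.23
tcp_pos: [0.5364, -0.2736, 0.2728]
tcp_rot: [3.141, -0.003, 2.81]
force: [0.5, 0.7, -0.8]
grip_width: 0.0452
finger_force: 25.0
```

```bash
python3 go.py 0.5366 -0.276 0.2245 160.9; python3 - <<'E'
from plant import cams
from h import *
c=cams.camera("wrist"); d=cams.camera("side")
cv2.imwrite("pics/p5.png",np.hstack([cv2.resize(c["image"][0:420],(400,300)),cv2.resize(d["image"][130:330,220:486],(400,300))]))
E
python3 go.py 0.5366 -0.276 0.2245 160.9
```

```text
t 10.23 w 0.0452 F [ 0.5  0.7 -0.8] travel [-0.11 -0.23  4.83] turn [ 0.0008 -0.0034  0.0016] rows>= 1.2
t 10.33 w 0.0457 F [ 0.8  0.2 -0.7] travel [-0.04 -0.19  5.02] turn [ 0.0003 -0.001   0.0014] rows>= 1.2
```

View pics/p5.png

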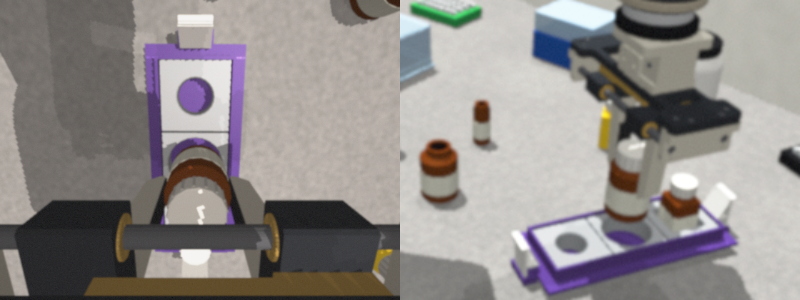

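The wrist view has the bottle centred over the large well (column ~196, both views agree), so I'll lower it.

Converted, 2.8 cm is 0.0933, 2.4 cm is 0.08.

>>> drive_tool:
  series:
    - {"travel":[-0.0033,-0.005,0.0267],"turn":[0,0,0],"grip":4}
    - {"travel":[-0.0033,-0.005,0.0533],"turn":[0,0,0],"grip":4}
    - {"travel":[-0.0033,-0.005,0.08],"turn":[0,0,0],"grip":4}
    - {"travel":[-0.0033,-0.005,0.0933],"turn":[0,0,0],"grip":4}
    - {"travel":[-0.0033,-0.005,0.0933],"turn":[0,0,0],"grip":4}

```text
t: 10.75
tcp_pos: [0.5367, -0.2766, 0.2458]
tcp_rot: [3.141, -0.002, 2.808]
force: [0.5, -0.2, -0.7]
grip_width: 0.0454
finger_force: 25.0
```

Converted, 1.9 cm is 0.0633, 1.7 cm is 0.0567.

>>> drive_tool:
  series:
    - {"travel":[0,0,0.02],"turn":[0,0,0],"grip":4}
    - {"travel":[0,0,0.04],"turn":[0,0,0],"grip":4}
    - {"travel":[0,0,0.0567],"turn":[0,0,0],"grip":4}
    - {"travel":[0,0,0.0633],"turn":[0,0,0],"grip":4}
    - {"travel":[0,0,0.0633],"turn":[0,0,0],"grip":4}

```text
t: 11.17
tcp_pos: [0.5368, -0.2767, 0.2275]
tcp_rot: [3.141, -0.001, 2.808]
force: [-0.6, 0.0, -0.1]
grip_width: 0.0456
finger_force: 25.0
```

```bash
python3 go.py 0.5366 -0.276 0.2245 160.9
```

```text
t 11.17 w 0.0456 F [-0.6  0.  -0.1] travel [0.04 0.05 0.3 ] turn [ 0.0002 -0.0009  0.    ] rows>= 0.1
```

Converted, 0.4 cm is 0.0133, 0.3 cm is 0.01.

>>> drive_tool:
  series:
    - {"travel":[0,0,0.005],"turn":[0,0,0],"grip":4}
    - {"travel":[0,0,0.01],"turn":[0,0,0],"grip":4}
    - {"travel":[0,0,0.0133],"turn":[0,0,0],"grip":4}
    - {"travel":[0,0,0.0133],"turn":[0,0,0],"grip":4}

```text
t: 11.5
tcp_pos: [0.5371, -0.2767, 0.2245]
tcp_rot: [-3.141, 0.001, 2.808]
force: [0.3, -0.8, 2.1]
grip_width: 0.0455
finger_force: 25.0
```

Converted, -3 cm is -0.1, -1 cm is -0.0333.

>>> drive_tool:
  series:
    - {"travel":[0,0,0],"turn":[0,0,0],"grip":5.5}
    - {"travel":[0,0,0],"turn":[0,0,0],"grip":6.2}
    - {"travel":[0,0,0],"turn":[0,0,0],"grip":6.2}
    - {"travel":[0,0,-0.0333],"turn":[0,0,0],"grip":6.2}
    - {"travel":[0,0,-0.1],"turn":[0,0,0],"grip":6.2}

```text
t: 11.92
tcp_pos: [0.5365, -0.2764, 0.253]
tcp_rot: [3.141, -0.004, 2.808]
force: [0.6, 0.0, 0.4]
grip_width: 0.0618
finger_force: 0.0
```

Converted, -9 cm is -0.3, -8 cm is -0.2667.

>>> drive_tool:
  series:
    - {"travel":[0,0,-0.1],"turn":[0,0,0],"grip":6.2}
    - {"travel":[0,0,-0.2],"turn":[0,0,0],"grip":6.2}
    - {"travel":[0,0,-0.2667],"turn":[0,0,0],"grip":5}
    - {"travel":[0,0,-0.3],"turn":[0,0,0],"grip":5}
    - {"travel":[0,0,-0.3],"turn":[0,0,0],"grip":5}

```text
t: 12.33
tcp_pos: [0.5372, -0.2768, 0.3467]
tcp_rot: [-3.141, 0.004, 2.808]
force: [-0.4, 0.0, -0.1]
grip_width: 0.0507
finger_force: 0.0
```

```bash
python3 go.py 0.445 0.0536 0.34 160.9
```

```text
t 12.33 w 0.0507 F [-0.4  0.  -0.1] travel [19.52 28.21  0.57] turn [-0.0009  0.0039  0.0001] rows>= 8.2
```

Converted, 13.3 cm is 0.4433, 10.2 cm is 0.34.

>>> drive_tool:
  series:
    - {"travel":[0.0333,0.05,0],"turn":[0,0,0],"grip":5}
    - {"travel":[0.1,0.1467,0],"turn":[0,0,0],"grip":5}
    - {"travel":[0.1667,0.2433,0],"turn":[0,0,0],"grip":5}
    - {"travel":[0.2333,0.34,0],"turn":[0,0,0],"grip":5}
    - {"travel":[0.3067,0.4433,0],"turn":[0,0,0],"grip":5}

```text
t: 12.75
tcp_pos: [0.4926, -0.1197, 0.3427]
tcp_rot: [-3.142, -0.002, 2.808]
force: [-0.1, 0.0, 0.1]
grip_width: 0.0497
finger_force: 0.0
```

Converted, 14.9 cm is 0.4967, 12.7 cm is 0.4233.

>>> drive_tool:
  series:
    - {"travel":[0.0733,0.1067,0],"turn":[0,0,0],"grip":5}
    - {"travel":[0.1467,0.2133,0],"turn":[0,0,0],"grip":5}
    - {"travel":[0.22,0.32,0],"turn":[0,0,0],"grip":5}
    - {"travel":[0.2933,0.4233,0],"turn":[0,0,0],"grip":5}
    - {"travel":[0.3433,0.4967,0],"turn":[0,0,0],"grip":5}

```text
t: 13.17
tcp_pos: [0.4434, 0.0558, 0.3429]
tcp_rot: [-3.141, -0.002, 2.809]
force: [0.3, -0.0, 0.6]
grip_width: 0.0498
finger_force: 0.0
```

>>> drive_tool:
  series:
    - {"travel":[0,0,0],"turn":[0,0,0],"grip":5}
    - {"travel":[0,0,0],"turn":[0,0,0],"grip":5}

```text
t: 13.33
tcp_pos: [0.4445, 0.0544, 0.3432]
tcp_rot: [-3.141, -0.002, 2.811]
force: [0.7, -1.4, -0.7]
grip_width: 0.05
finger_force: 0.0
```

```bash
python3 go.py 0.445 0.0536 0.214 160.9; python3 - <<'E'
from plant import cams
from h import *
c=cams.camera("wrist"); d=cams.camera("top")
np.savez("wrist6.npz",**c);np.savez("top6.npz",**d)
cv2.imwrite("pics/p6.png",np.hstack([cv2.resize(c["image"],(400,300)),cv2.resize(d["image"][150:300,250:450],(400,300))]))
E
```

```text
t 13.33 w 0.05 F [ 0.7 -1.4 -0.7] travel [-0.1  -0.05 12.92] turn [-0.0007 -0.0015  0.0026] rows>= 3.1
```

View pics/p6.png

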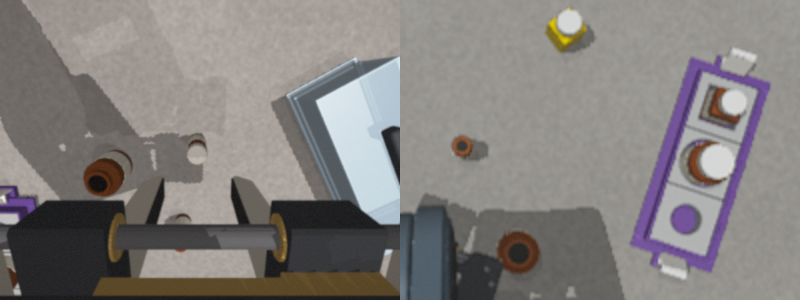

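Both the square and the round bottle stand in their wells. I'll check the vial position with the wrist ray.

```bash
python3 - <<'E'
from h import *
c=L("wrist6.npz");im=c["image"];hsv=cv2.cvtColor(im,cv2.COLOR_BGR2HSV)
m=((hsv[...,1]<30)&(hsv[...,2]>150)).astype(np.uint8);m[:190]=0;m[232:]=0;m[:,:255]=0;m[:,300:]=0
print(cv2.connectedComponentsWithStats(m)[2:]);
for uv in[(276,213),(276,208)]:print(ray(c,uv,.066).round(4))
E
```

```text
(array([[     0,      0,    560,    420, 234157],
       [   262,    190,     38,     42,   1043]], dtype=int32), array([[279.48006679, 209.47928954],
       [283.97507191, 214.14956855]]))
[0.4432 0.054  0.066 ]
[0.4393 0.0553 0.066 ]
```

Converted, 13 cm is 0.4333, 11 cm is 0.3667.

>>> drive_tool:
  series:
    - {"travel":[-0.0017,-0.0017,0.0667],"turn":[0,0,0],"grip":5}
    - {"travel":[-0.0017,-0.0017,0.1667],"turn":[0,0,0],"grip":5}
    - {"travel":[-0.0017,-0.0017,0.2667],"turn":[0,0,0],"grip":5}
    - {"travel":[-0.0017,-0.0017,0.3667],"turn":[0,0,0],"grip":5}
    - {"travel":[-0.0017,-0.0017,0.4333],"turn":[0,0,0],"grip":5}

```text
t: 13.85
tcp_pos: [0.4449, 0.0517, 0.2115]
tcp_rot: [-3.141, -0.002, 2.806]
force: [-0.1, -0.3, -0.5]
grip_width: 0.0501
finger_force: 0.0
```

>>> drive_tool:
  series:
    - {"travel":[0,0,0],"turn":[0,0,0],"grip":4}
    - {"travel":[0,0,0],"turn":[0,0,0],"grip":3}
    - {"travel":[0,0,0],"turn":[0,0,0],"grip":2.2}
    - {"travel":[0,0,0],"turn":[0,0,0],"grip":1.8}
    - {"travel":[0,0,0],"turn":[0,0,0],"grip":1.8}
  force: 15

```text
t: 14.27
tcp_pos: [0.4457, 0.0528, 0.2153]
tcp_rot: [3.141, 0.002, 2.808]
force: [0.0, -1.1, 2.0]
grip_width: 0.0234
finger_force: 15.0
```

Converted, -9 cm is -0.3, -7 cm is -0.2333.

>>> drive_tool:
  series:
    - {"travel":[0,0,0],"turn":[0,0,0],"grip":1.8}
    - {"travel":[0,0,-0.0333],"turn":[0,0,0],"grip":1.8}
    - {"travel":[0,0,-0.1333],"turn":[0,0,0],"grip":1.8}
    - {"travel":[0,0,-0.2333],"turn":[0,0,0],"grip":1.8}
    - {"travel":[0,0,-0.3],"turn":[0,0,0],"grip":1.8}

```text
t: 14.68
tcp_pos: [0.4453, 0.053, 0.3072]
tcp_rot: [3.141, 0.002, 2.808]
force: [0.9, -0.6, 0.0]
grip_width: 0.0238
finger_force: 15.0
```

```bash
python3 go.py 0.4742 -0.2544 0.31 160.9
```

```text
t 14.68 w 0.0238 F [ 0.9 -0.6  0. ] travel [-12.79 -28.1   -0.28] turn [0.0007 0.0019 0.0002] rows>= 7.4
```

Converted, -14 cm is -0.4667, -7.4 cm is -0.2467.

>>> drive_tool:
  series:
    - {"travel":[-0.02,-0.0467,-0.0067],"turn":[0,0,0],"grip":1.8}
    - {"travel":[-0.0633,-0.14,-0.0133],"turn":[0,0,0],"grip":1.8}
    - {"travel":[-0.1133,-0.2467,-0.02],"turn":[0,0,0],"grip":1.8}
    - {"travel":[-0.1633,-0.3567,-0.0267],"turn":[0,0,0],"grip":1.8}
    - {"travel":[-0.2133,-0.4667,-0.0333],"turn":[0,0,0],"grip":1.8}

```text
t: 15.1
tcp_pos: [0.4597, -0.1017, 0.3153]
tcp_rot: [3.141, 0.001, 2.809]
force: [0.2, 0.3, -0.6]
grip_width: 0.0239
finger_force: 15.0
```

Converted, -14.1 cm is -0.47, -12.6 cm is -0.42.

>>> drive_tool:
  series:
    - {"travel":[-0.05,-0.11,0],"turn":[0,0,0],"grip":1.8}
    - {"travel":[-0.1,-0.22,0],"turn":[0,0,0],"grip":1.8}
    - {"travel":[-0.15,-0.33,0],"turn":[0,0,0],"grip":1.8}
    - {"travel":[-0.19,-0.42,0],"turn":[0,0,0],"grip":1.8}
    - {"travel":[-0.2133,-0.47,0],"turn":[0,0,0],"grip":1.8}

```text
t: 15.52
tcp_pos: [0.4741, -0.2572, 0.3151]
tcp_rot: [-3.141, 0.001, 2.807]
force: [0.2, 0.9, -0.6]
grip_width: 0.0232
finger_force: 15.0
```

Converted, 5 cm is 0.1667, 3 cm is 0.1.

>>> drive_tool:
  series:
    - {"travel":[0,0,0],"turn":[0,0,0],"grip":1.8}
    - {"travel":[0,0,0.0333],"turn":[0,0,0],"grip":1.8}
    - {"travel":[0,0,0.1],"turn":[0,0,0],"grip":1.8}
    - {"travel":[0,0,0.1667],"turn":[0,0,0],"grip":1.8}
    - {"travel":[0,0,0.1667],"turn":[0,0,0],"grip":1.8}

```text
t: 15.93
tcp_pos: [0.4733, -0.2522, 0.2608]
tcp_rot: [3.14, -0.006, 2.81]
force: [0.0, 1.0, -0.7]
grip_width: 0.0238
finger_force: 15.0
```

```bash
python3 - <<'E'
from plant import cams
from h import *
c=cams.camera("wrist"); d=cams.camera("side")
cv2.imwrite("pics/p7.png",np.hstack([cv2.resize(c["image"][0:420],(400,300)),cv2.resize(d["image"][130:330,220:486],(400,300))]))
E
python3 go.py 0.4742 -0.2544 0.2183 160.9
```

```text
t 16.03 w 0.0234 F [-0.2 -0.4  0.1] travel [-0.04 -0.12  4.56] turn [ 0.0005 -0.0017  0.0014] rows>= 1.1
```

View pics/p7.png

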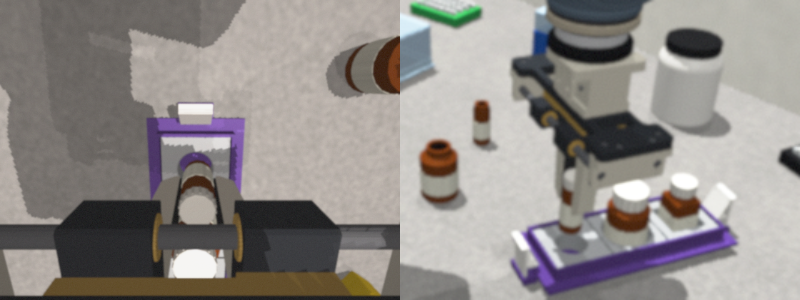

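The vial is centred over the small well at about (196,165). I'll lower and release it.

Converted, 3.9 cm is 0.13, 3.1 cm is 0.1033.

>>> drive_tool:
  series:
    - {"travel":[0,-0.0033,0.0233],"turn":[0,0,0],"grip":1.8}
    - {"travel":[0,-0.0033,0.05],"turn":[0,0,0],"grip":1.8}
    - {"travel":[0,-0.0033,0.0767],"turn":[0,0,0],"grip":1.8}
    - {"travel":[0,-0.0033,0.1033],"turn":[0,0,0],"grip":1.8}
    - {"travel":[0,-0.0033,0.13],"turn":[0,0,0],"grip":1.8}

```text
t: 16.45
tcp_pos: [0.4739, -0.2554, 0.2243]
tcp_rot: [3.142, -0.0, 2.808]
force: [-0.0, 0.5, -1.0]
grip_width: 0.0235
finger_force: 15.0
```

Converted, 0.7 cm is 0.0233, 0.6 cm is 0.02.

>>> drive_tool:
  series:
    - {"travel":[0,0,0.0067],"turn":[0,0,0],"grip":1.8}
    - {"travel":[0,0,0.0133],"turn":[0,0,0],"grip":1.8}
    - {"travel":[0,0,0.02],"turn":[0,0,0],"grip":1.8}
    - {"travel":[0,0,0.0233],"turn":[0,0,0],"grip":1.8}
    - {"travel":[0,0,0.0233],"turn":[0,0,0],"grip":1.8}

```text
t: 16.87
tcp_pos: [0.4741, -0.2555, 0.2184]
tcp_rot: [-3.141, 0.001, 2.808]
force: [-0.7, -0.4, 0.5]
grip_width: 0.0234
finger_force: 15.0
```

Converted, -2 cm is -0.0667, 0.15 cm is 0.005.

>>> drive_tool:
  series:
    - {"travel":[0,0,0.005],"turn":[0,0,0],"grip":1.8}
    - {"travel":[0,0,0.005],"turn":[0,0,0],"grip":3}
    - {"travel":[0,0,0.005],"turn":[0,0,0],"grip":4}
    - {"travel":[0,0,0.005],"turn":[0,0,0],"grip":4}
    - {"travel":[0,0,-0.0667],"turn":[0,0,0],"grip":4}

```text
t: 17.28
tcp_pos: [0.4731, -0.2549, 0.2355]
tcp_rot: [3.14, -0.005, 2.808]
force: [-0.3, 1.1, -0.2]
grip_width: 0.0395
finger_force: 0.0
```

Converted, -13 cm is -0.4333, -12 cm is -0.4.

>>> drive_tool:
  series:
    - {"travel":[0,0,-0.1],"turn":[0,0,0],"grip":4}
    - {"travel":[0,0,-0.2],"turn":[0,0,0],"grip":4}
    - {"travel":[0,0,-0.3],"turn":[0,0,0],"grip":4}
    - {"travel":[0,0,-0.4],"turn":[0,0,0],"grip":4}
    - {"travel":[0,0,-0.4333],"turn":[0,0,0],"grip":4}

```text
t: 17.7
tcp_pos: [0.4743, -0.2557, 0.3722]
tcp_rot: [-3.14, 0.005, 2.808]
force: [-0.7, -0.5, 0.5]
grip_width: 0.0403
finger_force: 0.0
```

```bash
python3 go.py 0.526 0.2427 0.37 189.9
```

```text
t 17.7 w 0.0403 F [-0.7 -0.5  0.5] travel [11.43 48.78  0.09] turn [-0.0026  0.0048 -0.5061] rows>= 12.0
```

Move toward the lid in three calls, with the turn in the last two.

Converted, 17.2 cm is 0.5733, 13.3 cm is 0.4433.

>>> drive_tool:
  series:
    - {"travel":[0.0167,0.0667,0],"turn":[0,0,0],"grip":4}
    - {"travel":[0.0433,0.1833,0],"turn":[0,0,0],"grip":4}
    - {"travel":[0.0733,0.3133,0],"turn":[0,0,0],"grip":4}
    - {"travel":[0.1033,0.4433,0],"turn":[0,0,0],"grip":4}
    - {"travel":[0.1333,0.5733,0],"turn":[0,0,0],"grip":4}

```text
t: 18.12
tcp_pos: [0.4921, -0.0782, 0.3675]
tcp_rot: [-3.142, -0.001, 2.808]
force: [0.9, 0.0, 0.6]
grip_width: 0.0395
finger_force: 0.0
```

Converted, 18 cm is 0.6, 14.4 cm is 0.48.

>>> drive_tool:
  series:
    - {"travel":[0.03,0.12,0],"turn":[0,0,0],"grip":4}
    - {"travel":[0.0567,0.24,0],"turn":[0,0,0],"grip":4}
    - {"travel":[0.0833,0.36,0],"turn":[0,0,0],"grip":4}
    - {"travel":[0.11,0.48,0],"turn":[0,0,0],"grip":4}
    - {"travel":[0.14,0.6,0],"turn":[0,0,0],"grip":4}

```text
t: 18.53
tcp_pos: [0.5115, 0.1059, 0.3675]
tcp_rot: [-3.141, -0.001, 2.808]
force: [0.8, 0.4, 0.9]
grip_width: 0.04
finger_force: 0.0
```

Converted, 13.5 cm is 0.45, 13.3 cm is 0.4433, -0.506 rad is -0.1611.

>>> drive_tool:
  series:
    - {"travel":[0.0267,0.1133,0],"turn":[0,0,-0.0318],"grip":4}
    - {"travel":[0.0533,0.2267,0],"turn":[0,0,-0.0637],"grip":4}
    - {"travel":[0.08,0.3333,0],"turn":[0,0,-0.0955],"grip":4}
    - {"travel":[0.1033,0.4433,0],"turn":[0,0,-0.1273],"grip":4}
    - {"travel":[0.1067,0.45,0],"turn":[0,0,-0.1611],"grip":4}

```text
t: 18.95
tcp_pos: [0.5254, 0.2463, 0.3672]
tcp_rot: [3.141, -0.0, -2.961]
force: [0.6, 0.4, 0.1]
grip_width: 0.0402
finger_force: 0.0
```

>>> drive_tool:
  series:
    - {"travel":[0,0,0],"turn":[0,0,0],"grip":4}
    - {"travel":[0,0,0],"turn":[0,0,0],"grip":4}

```text
t: 19.12
tcp_pos: [0.5254, 0.242, 0.3673]
tcp_rot: [-3.141, -0.001, -2.972]
force: [-0.8, 0.2, 0.3]
grip_width: 0.0398
finger_force: 0.0
```

```bash
python3 go.py 0.526 0.2427 0.268 189.9; python3 - <<'E'
from plant import cams
from h import *
c=cams.camera("wrist"); d=cams.camera("top")
np.savez("wrist8.npz",**c)
cv2.imwrite("pics/p8.png",np.hstack([cv2.resize(c["image"],(400,300)),cv2.resize(d["image"][150:300,250:450],(400,300))]))
E
```

```text
t 19.12 w 0.0398 F [-0.8  0.2  0.3] travel [-0.09  0.06  9.93] turn [-0.0004 -0.0012 -0.0027] rows>= 2.4
```

View pics/p8.png

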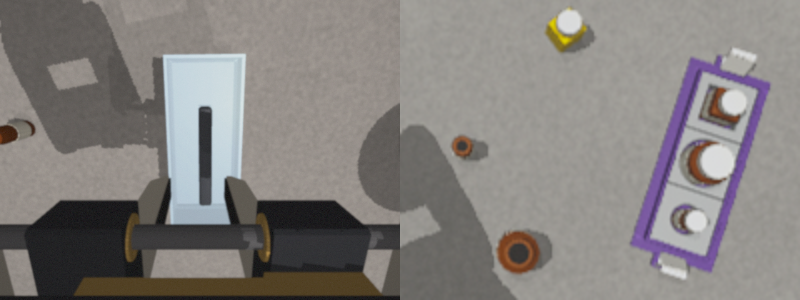

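All three bottles are in their wells. The wrist view shows the handle running from about (286,147) to (288,287), slightly right of the finger midline. I'll refine it by rays.

```bash
python3 - <<'E'
from h import *
c=L("wrist8.npz");im=c["image"];hsv=cv2.cvtColor(im,cv2.COLOR_BGR2HSV)
m=((hsv[...,2]<95)).astype(np.uint8);m[:130]=0;m[295:]=0;m[:,:260]=0;m[:,310:]=0
n,l,s,ce=cv2.connectedComponentsWithStats(m);i=1+s[1:,4].argmax();print(s[i],ce[i])
k=(l==i).astype(np.uint8)
r=cv2.minAreaRect(cv2.findContours(k,0,1)[0][0]);print(r)
B=np.array([ray(c,p,.106)[:2] for p in cv2.boxPoints(r)]);print(B.round(4),B.mean(0))
E
python3 go.py 0.526 0.2427 0.268 189.9
```

```text
[ 279  150   17  137 2180] [286.94816514 215.83807339]
((287.0, 218.0), (136.0, 16.0), 90.0)
[[0.4734 0.2341]
 [0.4715 0.2454]
 [0.5771 0.2651]
 [0.5793 0.2525]] [0.52535193 0.24930079]
t 19.22 w 0.0398 F [ 0.2 -0.9  0.3] travel [-0.08  0.14  9.98] turn [-0.0002 -0.0007 -0.0042] rows>= 2.4
```

>>> drive_tool:
  series:
    - {"travel":[-0.0033,-0.0167,0.0667],"turn":[0,0,0],"grip":4}
    - {"travel":[-0.0033,-0.0167,0.1333],"turn":[0,0,0],"grip":4}
    - {"travel":[-0.0033,-0.0167,0.2167],"turn":[0,0,0],"grip":4}
    - {"travel":[-0.0033,-0.0167,0.2667],"turn":[0,0,0],"grip":4}
    - {"travel":[-0.0033,-0.0167,0.2667],"turn":[0,0,0],"grip":4}

```text
t: 19.63
tcp_pos: [0.5273, 0.2361, 0.2862]
tcp_rot: [-3.141, -0.002, -2.973]
force: [-0.5, 0.6, -0.4]
grip_width: 0.0401
finger_force: 0.3
```

```bash
python3 go.py 0.5256 0.249 0.268 190
```

```text
t 19.63 w 0.0401 F [-0.5  0.6 -0.4] travel [-0.06  1.3   1.82] turn [-0.0003 -0.0023 -0.006 ] rows>= 0.5
```

Converted, 1.8 cm is 0.06, 1.25 cm is 0.0417.

>>> drive_tool:
  series:
    - {"travel":[-0.0017,0.0233,0],"turn":[0,0,0],"grip":4}
    - {"travel":[-0.0017,0.0417,0],"turn":[0,0,0],"grip":4}
    - {"travel":[-0.0017,0.0417,0.0333],"turn":[0,0,0],"grip":4}
    - {"travel":[-0.0017,0.0417,0.06],"turn":[0,0,0],"grip":4}
    - {"travel":[-0.0017,0.0417,0.06],"turn":[0,0,0],"grip":4}

```text
t: 20.05
tcp_pos: [0.5252, 0.2495, 0.2683]
tcp_rot: [-3.141, -0.002, -2.969]
force: [-1.6, 0.2, -0.1]
grip_width: 0.0401
finger_force: 0.0
```

```bash
python3 go.py 0.5256 0.249 0.268 190; python3 - <<'E'
from plant import cams
from h import *
c=cams.camera("side")
cv2.imwrite("pics/p9.png",cv2.resize(c["image"][80:230,100:300],(600,450)))
E
```

```text
t 20.05 w 0.0401 F [-1.6  0.2 -0.1] travel [-0.03 -0.06  0.03] turn [-0.0005 -0.0024 -0.0019] rows>= 0.0
```

View pics/p9.png

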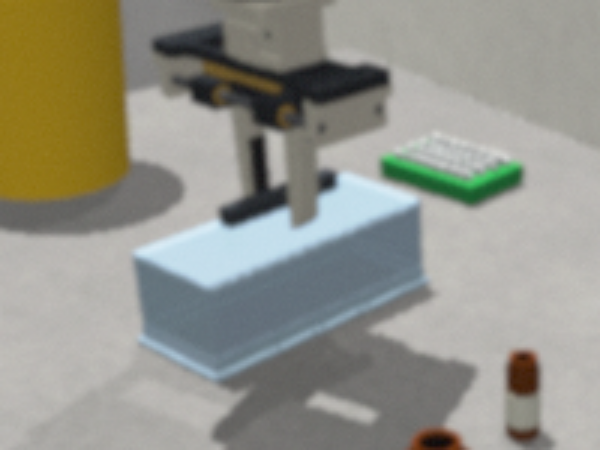

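The fingers straddle the handle at its middle, around (290,200). I'll grip and lift.

>>> drive_tool:
  series:
    - {"travel":[0,0,0],"turn":[0,0,0],"grip":3}
    - {"travel":[0,0,0],"turn":[0,0,0],"grip":2}
    - {"travel":[0,0,0],"turn":[0,0,0],"grip":0.8}
    - {"travel":[0,0,0],"turn":[0,0,0],"grip":0.8}
    - {"travel":[0,0,0],"turn":[0,0,0],"grip":0.8}
  force: 50

```text
t: 20.52
tcp_pos: [0.5258, 0.2497, 0.2703]
tcp_rot: [3.142, 0.0, -2.969]
force: [0.4, 0.8, -0.8]
grip_width: 0.0135
finger_force: 50.0
```

Converted, -9 cm is -0.3, -6 cm is -0.2.

>>> drive_tool:
  series:
    - {"travel":[0,0,0],"turn":[0,0,0],"grip":0.8}
    - {"travel":[0,0,-0.0333],"turn":[0,0,0],"grip":0.8}
    - {"travel":[0,0,-0.1],"turn":[0,0,0],"grip":0.8}
    - {"travel":[0,0,-0.2],"turn":[0,0,0],"grip":0.8}
    - {"travel":[0,0,-0.3],"turn":[0,0,0],"grip":0.8}

```text
t: 20.93
tcp_pos: [0.5255, 0.2496, 0.3612]
tcp_rot: [-3.141, -0.002, -2.969]
force: [-0.1, -0.2, -1.1]
grip_width: 0.0136
finger_force: 50.0
```

>>> drive_tool:
  series:
    - {"travel":[0,0,-0.05],"turn":[0,0,0],"grip":0.8}
    - {"travel":[0,0,-0.1],"turn":[0,0,0],"grip":0.8}
    - {"travel":[0,0,-0.1167],"turn":[0,0,0],"grip":0.8}
    - {"travel":[0,0,-0.1167],"turn":[0,0,0],"grip":0.8}

```text
t: 21.27
tcp_pos: [0.5257, 0.2497, 0.3966]
tcp_rot: [3.141, 0.002, -2.969]
force: [0.1, 0.2, -2.1]
grip_width: 0.0139
finger_force: 50.0
```

```bash
python3 go.py 0.5366 -0.276 0.39 160.9
```

```text
t 21.27 w 0.0139 F [ 0.1  0.2 -2.1] travel [  7.97 -51.98   0.62] turn [0.001  0.002  0.5061] rows>= 12.6
```

Converted, -13.6 cm is -0.4533, 2.1 cm is 0.07.

>>> drive_tool:
  series:
    - {"travel":[0.0067,-0.04,0],"turn":[0,0,0],"grip":0.8}
    - {"travel":[0.02,-0.1333,0],"turn":[0,0,0],"grip":0.8}
    - {"travel":[0.0367,-0.2333,0],"turn":[0,0,0],"grip":0.8}
    - {"travel":[0.0533,-0.3433,0],"turn":[0,0,0],"grip":0.8}
    - {"travel":[0.07,-0.4533,0],"turn":[0,0,0],"grip":0.8}

```text
t: 21.68
tcp_pos: [0.5278, 0.1102, 0.3938]
tcp_rot: [-3.142, -0.002, -2.968]
force: [0.3, 0.0, -2.5]
grip_width: 0.0136
finger_force: 50.0
```

Converted, -17 cm is -0.5667, -13.6 cm is -0.4533.

>>> drive_tool:
  series:
    - {"travel":[0.0167,-0.1133,0],"turn":[0,0,0],"grip":0.8}
    - {"travel":[0.0333,-0.2267,0],"turn":[0,0,0],"grip":0.8}
    - {"travel":[0.0533,-0.34,0],"turn":[0,0,0],"grip":0.8}
    - {"travel":[0.07,-0.4533,0],"turn":[0,0,0],"grip":0.8}
    - {"travel":[0.0867,-0.5667,0],"turn":[0,0,0],"grip":0.8}

```text
t: 22.1
tcp_pos: [0.5312, -0.0621, 0.3939]
tcp_rot: [3.141, -0.002, -2.969]
force: [1.5, -0.1, -3.0]
grip_width: 0.0135
finger_force: 50.0
```

Converted, -16.8 cm is -0.56, -13.6 cm is -0.4533, 0.4 rad is 0.1273.

>>> drive_tool:
  series:
    - {"travel":[0.0167,-0.1133,0],"turn":[0,0,0.0159],"grip":0.8}
    - {"travel":[0.0333,-0.2267,0],"turn":[0,0,0.0414],"grip":0.8}
    - {"travel":[0.0533,-0.34,0],"turn":[0,0,0.07],"grip":0.8}
    - {"travel":[0.07,-0.4533,0],"turn":[0,0,0.0987],"grip":0.8}
    - {"travel":[0.0867,-0.56,0],"turn":[0,0,0.1273],"grip":0.8}

```text
t: 22.52
tcp_pos: [0.5343, -0.2322, 0.3938]
tcp_rot: [3.141, -0.002, 2.909]
force: [1.1, 0.1, -1.3]
grip_width: 0.0136
finger_force: 50.0
```

```bash
python3 go.py 0.5366 -0.276 0.39 160.9
```

```text
t 22.52 w 0.0136 F [ 1.1  0.1 -1.3] travel [-1.23 -4.21  0.37] turn [ 0.0003 -0.0022  0.1012] rows>= 1.1
```

Converted, -3.9 cm is -0.13, -3.5 cm is -0.1167, 0.106 rad is 0.0337.

>>> drive_tool:
  series:
    - {"travel":[-0.02,-0.0667,0],"turn":[0,0,0.0159],"grip":0.8}
    - {"travel":[-0.0333,-0.1167,0],"turn":[0,0,0.0337],"grip":0.8}
    - {"travel":[-0.04,-0.13,0],"turn":[0,0,0.0337],"grip":0.8}
    - {"travel":[-0.04,-0.13,0],"turn":[0,0,0.0337],"grip":0.8}
    - {"travel":[-0.04,-0.13,0],"turn":[0,0,0.0337],"grip":0.8}

```text
t: 22.93
tcp_pos: [0.5379, -0.2701, 0.3944]
tcp_rot: [3.141, -0.002, 2.81]
force: [-0.3, 0.0, -1.8]
grip_width: 0.0134
finger_force: 50.0
```

```bash
python3 go.py 0.5366 -0.276 0.34 160.9; python3 - <<'E'
from plant import cams
from h import *
c=cams.camera("side"); d=cams.camera("wrist");e=cams.camera("top")
np.savez("side10.npz",**c);np.savez("top10.npz",**e)
cv2.imwrite("pics/p10.png",np.hstack([cv2.resize(c["image"][90:350,250:510],(400,400)),cv2.resize(d["image"],(400,400))]))
E
```

```text
t 22.93 w 0.0134 F [-0.3  0.  -1.8] travel [-0.08 -0.61  5.44] turn [ 0.0005 -0.0015  0.0018] rows>= 1.3
```

View pics/p10.png

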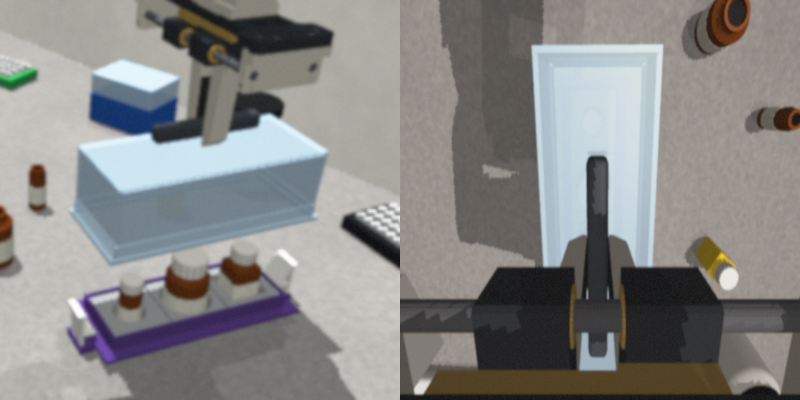

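The lid hangs level over the caddy. Its far rim edge in the wrist view is at about px (185,47) to (367,47), which I'll use to check the centring.

```bash
python3 - <<'E'
from plant import cams,bot
from h import *
from scipy.spatial.transform import Rotation as Ro
c=cams.camera("wrist");o=bot.get_obs();R=Ro.from_euler("xyz",o["tcp_rot"]).as_matrix()
for z in(o["tcp_pos"][2]-.2703,o["tcp_pos"][2]-.2663):
    A=[R.T@(ray(c,uv,z)-o["tcp_pos"])*1000 for uv in[(185,47),(367,47)]];print(np.round(A,1))
cv2.imwrite("pics/p11.png",cv2.resize(c["image"][20:120,160:390],(690,300)))
E
python3 go.py 0.5366 -0.276 0.34 160.9
```

```text
[[120.6 -62.6 270.3]
 [120.6  61.6 270.3]]
[[119.9 -61.6 266.3]
 [119.9  60.6 266.3]]
t 23.13 w 0.0138 F [ 1.   0.  -2.5] travel [-0.05 -0.66  5.51] turn [ 0.0001 -0.0002  0.0018] rows>= 1.3
```

View pics/p11.png

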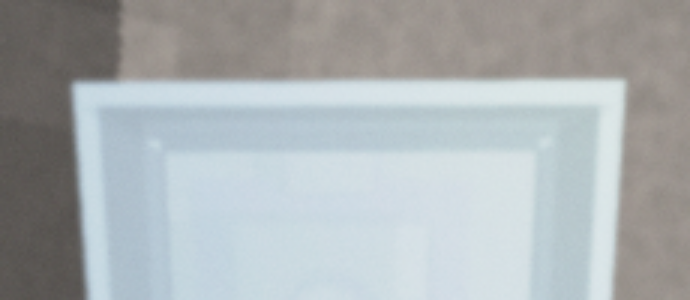

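The far edge seen is the lid's top plate. Scaled to its depth, the lid is centred on the tool to within about 1 mm. I'll align and lower it.

>>> drive_tool:
  series:
    - {"travel":[-0.0017,-0.01,0],"turn":[0,0,0],"grip":0.8}
    - {"travel":[-0.0017,-0.02,0.0167],"turn":[0,0,0],"grip":0.8}
    - {"travel":[-0.0017,-0.02,0.05],"turn":[0,0,0],"grip":0.8}
    - {"travel":[-0.0017,-0.02,0.0833],"turn":[0,0,0],"grip":0.8}
    - {"travel":[-0.0017,-0.02,0.0833],"turn":[0,0,0],"grip":0.8}

```text
t: 23.55
tcp_pos: [0.5362, -0.2761, 0.3672]
tcp_rot: [3.141, -0.004, 2.808]
force: [0.0, 0.4, -2.8]
grip_width: 0.0135
finger_force: 50.0
```

```bash
python3 go.py 0.5366 -0.276 0.315 160.9
```

```text
t 23.55 w 0.0135 F [ 0.   0.4 -2.8] travel [-0.05  0.01  5.22] turn [ 0.0009 -0.004  -0.    ] rows>= 1.3
```

Converted, 5.2 cm is 0.1733, 4.6 cm is 0.1533.

>>> drive_tool:
  series:
    - {"travel":[0,0,0.0333],"turn":[0,0,0],"grip":0.8}
    - {"travel":[0,0,0.0733],"turn":[0,0,0],"grip":0.8}
    - {"travel":[0,0,0.1133],"turn":[0,0,0],"grip":0.8}
    - {"travel":[0,0,0.1533],"turn":[0,0,0],"grip":0.8}
    - {"travel":[0,0,0.1733],"turn":[0,0,0],"grip":0.8}

```text
t: 23.97
tcp_pos: [0.5364, -0.2761, 0.3158]
tcp_rot: [3.141, -0.002, 2.808]
force: [-0.2, -0.5, -1.5]
grip_width: 0.0134
finger_force: 50.0
```

Converted, 1.1 cm is 0.0367, 0.7 cm is 0.0233.

>>> drive_tool:
  series:
    - {"travel":[0,0,0.01],"turn":[0,0,0],"grip":0.8}
    - {"travel":[0,0,0.0233],"turn":[0,0,0],"grip":0.8}
    - {"travel":[0,0,0.0367],"turn":[0,0,0],"grip":0.8}
    - {"travel":[0,0,0.0367],"turn":[0,0,0],"grip":0.8}

```text
t: 24.3
tcp_pos: [0.5366, -0.2763, 0.3066]
tcp_rot: [3.141, -0.001, 2.808]
force: [-0.6, 0.9, -2.1]
grip_width: 0.0137
finger_force: 50.0
```

```bash
python3 go.py 0.5366 -0.276 0.2843 160.9
```

```text
t 24.3 w 0.0137 F [-0.6  0.9 -2.1] travel [0.01 0.02 2.23] turn [ 0.0001 -0.0005  0.    ] rows>= 0.5
```

Converted, 1.2 cm is 0.04, 0.9 cm is 0.03.

>>> drive_tool:
  series:
    - {"travel":[0,0,0.01],"turn":[0,0,0],"grip":0.8}
    - {"travel":[0,0,0.02],"turn":[0,0,0],"grip":0.8}
    - {"travel":[0,0,0.03],"turn":[0,0,0],"grip":0.8}
    - {"travel":[0,0,0.04],"turn":[0,0,0],"grip":0.8}

```text
t: 24.63
tcp_pos: [0.5369, -0.2764, 0.2956]
tcp_rot: [-3.141, 0.001, 2.808]
force: [-0.7, -0.0, 4.9]
grip_width: 0.0134
finger_force: 50.0
```

Converted, 0.6 cm is 0.02, 0.4 cm is 0.0133.

>>> drive_tool:
  series:
    - {"travel":[0,0,0.0067],"turn":[0,0,0],"grip":0.8}
    - {"travel":[0,0,0.0133],"turn":[0,0,0],"grip":0.8}
    - {"travel":[0,0,0.02],"turn":[0,0,0],"grip":0.8}

```text
t: 24.88
tcp_pos: [0.5369, -0.2765, 0.2897]
tcp_rot: [-3.141, 0.002, 2.808]
force: [-1.4, 0.7, 5.0]
grip_width: 0.0134
finger_force: 50.0
```

Converted, 0.6 cm is 0.02, 0.45 cm is 0.015.

>>> drive_tool:
  series:
    - {"travel":[0,0,0.005],"turn":[0,0,0],"grip":0.8}
    - {"travel":[0,0,0.01],"turn":[0,0,0],"grip":0.8}
    - {"travel":[0,0,0.015],"turn":[0,0,0],"grip":0.8}
    - {"travel":[0,0,0.02],"turn":[0,0,0],"grip":0.8}

```text
t: 25.22
tcp_pos: [0.5368, -0.2762, 0.284]
tcp_rot: [3.141, -0.0, 2.808]
force: [-10.3, 7.9, 29.0]
grip_width: 0.0137
finger_force: 50.0
```

Pressed home (TCP at 0.284 m, force rising sharply). I'll relieve the force, release and withdraw.

Converted, -0.15 cm is -0.005.

>>> drive_tool:
  series:
    - {"travel":[0,0,0],"turn":[0,0,0],"grip":0.8}
    - {"travel":[0,0,0],"turn":[0,0,0],"grip":0.8}
    - {"travel":[0,0,-0.005],"turn":[0,0,0],"grip":0.8}
    - {"travel":[0,0,-0.005],"turn":[0,0,0],"grip":3}
    - {"travel":[0,0,-0.005],"turn":[0,0,0],"grip":4}

```text
t: 25.63
tcp_pos: [0.5368, -0.2763, 0.2845]
tcp_rot: [-3.142, 0.0, 2.808]
force: [-0.2, 0.3, 0.0]
grip_width: 0.0229
finger_force: 0.0
```

Converted, -11 cm is -0.3667, -8 cm is -0.2667.

>>> drive_tool:
  series:
    - {"travel":[0,0,-0.0067],"turn":[0,0,0],"grip":4}
    - {"travel":[0,0,-0.0667],"turn":[0,0,0],"grip":4}
    - {"travel":[0,0,-0.1667],"turn":[0,0,0],"grip":4}
    - {"travel":[0,0,-0.2667],"turn":[0,0,0],"grip":4}
    - {"travel":[0,0,-0.3667],"turn":[0,0,0],"grip":4}

```text
t: 26.05
tcp_pos: [0.5366, -0.2763, 0.3959]
tcp_rot: [3.142, -0.0, 2.808]
force: [0.1, -0.1, -0.2]
grip_width: 0.0397
finger_force: 0.0
```

```bash
python3 - <<'E'
from plant import cams
from h import *
c=cams.camera("side")
cv2.imwrite("pics/p12.png",cv2.resize(c["image"][140:350,220:480],(743,600)))
E
```

```text
(no output)
```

View pics/p12.png

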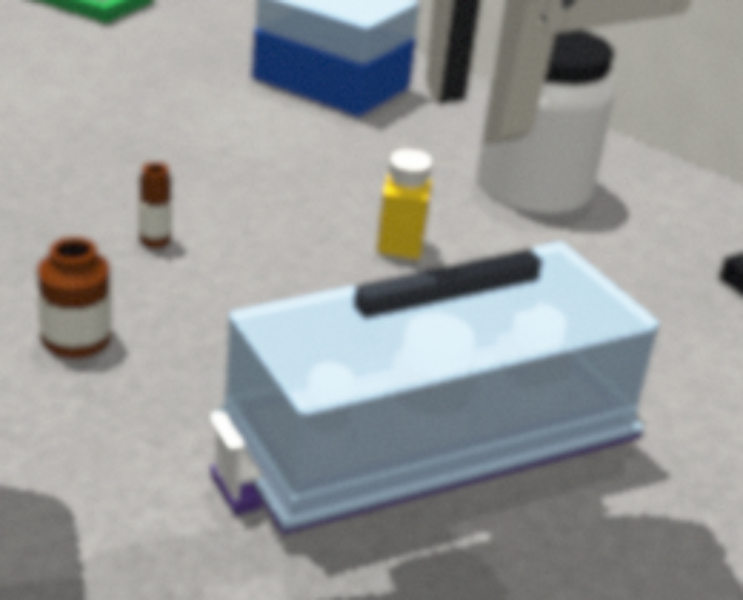

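The lid sits evenly on the ledge: the rim line from (285,525) to (640,435) is parallel to it, and the clip is over the rim at (230,450). The opened bottles are undisturbed and the gripper is clear.

```bash
python3 -c "
from plant import bot
print(bot.close_job())"
```

```text
the job is handed in; nothing more can be done
None
```

I handed the job in at about 26 s: the three capped bottles stand in their matching wells, the lid is pressed home at about 14 mm, and the opened bottles were not touched; I couldn't see the far-end clip in the last picture, and no verdict was returned.

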